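Prop the lid of the spool-hub bin on its stay

TASK

Open the bulk bin with the yellow lid and leave the lid propped on its red stay, so that someone can scoop spool hubs out with one hand: lift the lid by its bar, nearly upright, until the stay springs up under it, lower it onto the stay without letting it drop, and let go. Leave the blue-lidded bin shut and the scoop lying where it is.

Things in the scene. Friction and masses are not known exactly. Their poses are not given: they have to be found in the camera images.
- yellow_lid (a joint): angle (rad) of the hinged yellow-framed lid with a clear window, 180 x 233 x 6 mm, about 0.3 kg, on a grey open bin 180 x 200 mm and 100 mm high that is fixed to the bench. 0 = shut and level, 1.45 = fully open (stop). It falls shut if let go before its stay is up. On its way up the stay comes free at about 1.25; it then rests on the stay at about 0.98. It can be lifted with a few newtons
- yellow_handle (a point): middle of the black bar handle of the yellow lid: a round bar 12 mm thick and 110 mm long, parallel to the hinge, its middle 45 mm above the underside of the lid (39 mm above its top face, free space below the bar), 165 mm from the hinge line and 15 mm from the lid's free edge. Axes turn with the lid: x points from the bar towards the hinge, y along the bar, z out of the lid's top face (up when shut). The round bar can turn between the fingers as the lid swings
- yellow_hinge (a point): middle of the yellow lid's hinge line, at the level of its underside, on the rim of the bin farther from the robot. Axes as for yellow_handle; the lid turns about y, its free edge (on the robot's side) going up and then away from the robot
- yellow_stay (a joint): angle (rad) of the red stay of the yellow bin, a rod 106 mm long and 8 mm thick, pivoted on the outside of the bin's right wall (-y side at yaw 0) under the lid's overhang. 0 = folded under the shut lid, 0.82 = fully up against its stop. A spring lifts it by itself as the lid is raised; it reaches its stop only when the lid has passed about 1.25 rad, and then carries the lid when this is lowered. It need not be touched
- blue_lid (a joint): angle (rad) of the lid of the other bin, alike but with a blue-framed lid, 0 = shut. To be left shut; its bin may stand on either side
- scoop: aluminium hand scoop lying on the bench at the robot's left, nearer the robot than the bins, blade 90 x 56 x 34 mm, black handle 95 mm long and 20 mm thick; origin at the underside where the handle meets the blade, x towards the blade's mouth. To be left where it is

How it is judged:
On the way:
1. the yellow lid is raised until its stay has sprung fully up (value of joint yellow_lid above 1.12 rad and value of joint yellow_stay above 0.75 rad), for 0.1 s.
At the end, for the whole second after the job is handed in: the yellow lid rests still at 0.88 to 1.08 rad on its stay, which is fully up (above 0.75 rad); the blue lid is shut (below 0.05 rad); the scoop is within 30 mm of where it lay (value of joint yellow_lid between 0.88 and 1.08 rad and value of joint yellow_stay above 0.75 rad and velocity of joint yellow_lid between -0.1 and 0.1 rad/s and value of joint blue_lid below 0.05 rad and distance of scoop from where it was at the start of the episode below 0.03 m); the robot touches nothing.
It fails at once if the yellow lid is dropped (it falls faster than 2.5 rad/s) (velocity of joint yellow_lid below -2.5 rad/s).
It fails at once if the blue lid is lifted by more than 0.15 rad (value of joint blue_lid above 0.15 rad).
It also fails if it takes over 42 s, if anything falls off the work surface, if the arm or the gripper's body presses on something with over 40 N, if the wrist force passes 120 N, or if a joint passes its speed limit or range.

ROBOT

A 6-joint arm with a two-finger parallel gripper is mounted at the origin on the work surface. World frame = base frame: x ahead of the robot, y to its left, z up, the work surface at z = 0. Lengths are in m, angles in rad, forces in N, time in s.
With the tool pointing down it reaches from about 0.35 to 0.85 m from the base axis. Payload 8.1 kg.
Tool frame: the origin (TCP) lies at the very end of the fingers, on their centre line; the grasp point (between the pads) lies manip.grasp_offset behind it (manip.grasp_offset is the distance from the TCP to the grasp point, in m); z points along the fingers, y is the line along which they close (so a half turn about z gives the same grasp; the last joint's range is limited). The gripper opens to 93 mm and grips with 3 to 60 N. Pads are 15 mm wide; open, the fingers measure 128 mm over their backs; the gripper's body (75 mm by 188 mm) begins 65 mm behind the grasp point.
Start: joints at [1.127, 0.13, 1.488, -0, 1.523, -0.085], TCP at [0.211, 0.562, 0.219] pointing down, gripper open.
Joint ranges: [-2.96, 2.96], [-0.89, 2.26], [0.02, 2.5], [-1.34, 4.48], [0, 2.73], [-2.66, 2.66]. Speed limits (rad/s): [2.39, 2.39, 2.79, 3.14, 3.14, 3.14].

INTERFACE

Orientations are given as a unit quaternion [x, y, z, w].
In Python, from bench import manip gives the robot as it stands.
- The arm moves only by the tool arm_command, never from a script. Its argument "deltas" is a list of rows, each an object with "translation": the shift along the tool's x, y, z in mm, a list of three; "twist": the turn about the tool's z in rad. In form: [{"translation": [tx, ty, tz], "twist": twist}, ...]. A call has 1 to 12 rows; each row is the pose to reach, as a shift and turn from the pose commanded when the call began, along the tool's axes at that moment; what a row does not reach only later rows make up. A row lasts 1/10 s, in which the tool goes at most 50 mm and 8.59 degrees, less where a joint would pass 70% of its speed; a pose out of reach is approached as far as the arm can. A call with a gripper value outside its range is refused whole. "fingers" is the opening in per cent of the stroke, from 0 (shut) to 100 (fully open), set as the call begins (left out, the last holds). The fingers move at their own pace and stop on an object; "newtons" is the grip in N (left out, the last holds). Time passes only in rows, so rows that repeat a pose let the fingers close. It gives the time, the measured TCP pose, the force, the opening and the grip force at its end, in the units of the state.
- manip.sense(): the state, without advancing time (a new reading comes with each control period).
- manip.read_camera(name): name is "scene" or "side" or "wrist"; returns the picture (384x512x3 uint8, red, green, blue); there is no depth.
- manip.camera_model(name): a dict with "K" (3x3 intrinsics, pixels), "pose" (4x4, takes a point from camera to world coordinates). Camera axes: x right, y down, z forward; pixel columns grow to the right and rows downward; lengths in m; the calibration is good to about 2 mm. A picture is of the moment at which its call begins: read the wrist's pose just before it. camera_model takes no time and is no camera call; for the wrist camera it gives the pose at the moment of the call.
- manip.job_done(): hands the job in; it is judged then, once.
The state is a dict: "time_s": time; "joint_pos": joint angles; "dq": joint speeds; "joint_torque": joint torques, N m; "tcp_pos": TCP position; "tool_rot": TCP orientation; "ft_force": force on the tool from outside, world axes, zero at the start; "moment": the same for the moment, N m; "grip_width": finger opening in m; "finger_force": force on a finger pad.
Only numpy, scipy, OpenCV 4.12 (cv2) and the standard library are available. Lean on these libraries where they do the work, as an engineer would, in place of code of your own. Each camera call takes 0.05 s, during which the arm holds its last target. There are 200 camera calls.

## Working session

There is one attempt and no reset: what is moved stays moved. The work goes in short steps, Python scripts to look and compute and a tool call to move; the robot and the scene stay as the last step left them, time stands still between calls to the robot, and variables do not carry over. Pictures are saved under pics/ and viewed, at most 10 in all, crops included, and the job is handed in when it is done.

Besides the shell and the picture viewer there is one more tool, called after "Call:" as a command line: name --argument value ..., lists and objects as JSON in quotes. arm_command: Moves the arm, as the interface text tells. Its arguments: {"type":"object","properties":{"deltas":{"type":"array","items":{"type":"object","properties":{"translation":{"type":"array","items":{"type":"number"}},"twist":{"type":"number"}}}},"fingers":{"type":"number"},"newtons":{"type":"number"}},"required":["deltas"]}

```bash
mkdir -p pics; python3 - <<'E'
from bench import manip
import cv2,numpy as np
s=manip.sense();print(s['time_s'],s['tcp_pos'],s['tool_rot'],s['grip_width'],manip.grasp_offset)
for n in("scene","side"):
    im=manip.read_camera(n);cv2.imwrite(f'pics/{n}0.png',im[:,:,::-1]);m=manip.camera_model(n);print(n,m['K'].tolist() if hasattr(m['K'],'tolist') else m['K'],np.round(m['pose'],3).tolist())
E
```

```text
0.0 [0.21043297 0.56129263 0.21758729] [ 1.78445439e-01  9.83949393e-01 -8.72127059e-04 -2.39301741e-04] 0.09326572676090907 0.0188
scene [[473.80804787459334, 0.0, 259.1290375883249], [0.0, 473.80804787459334, 189.1010731203699], [0.0, 0.0, 1.0]] [[0.259, 0.76, -0.596, 1.185], [0.966, -0.201, 0.165, -0.225], [0.005, -0.618, -0.786, 1.02], [0.0, 0.0, 0.0, 1.0]]
side [[382.7352842906917, 0.0, 251.9653176334329], [0.0, 382.7352842906917, 194.13912977134314], [0.0, 0.0, 1.0]] [[0.989, -0.102, 0.103, 0.401], [-0.144, -0.763, 0.63, -0.765], [0.014, -0.638, -0.77, 0.985], [0.0, 0.0, 0.0, 1.0]]
```

View pics/scene0.png

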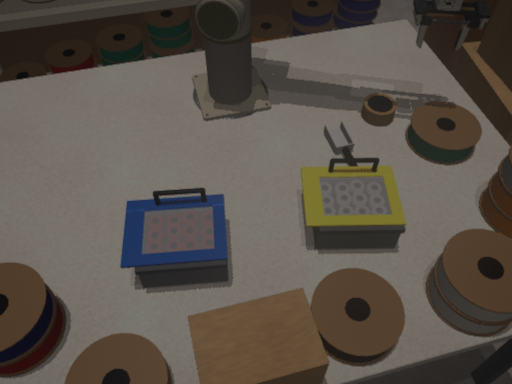

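View pics/side0.png

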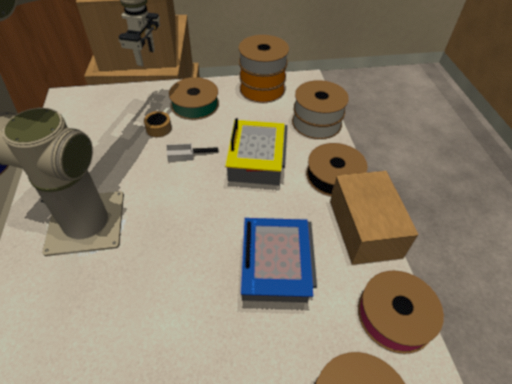

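The scene view shows the yellow lid (about cols 301–402, rows 167–228) with its bar at about (331–378, 160), and the blue bin on the right side of the robot. The side view shows the bar from about (236,120) to (232,152), and the scoop clear of the bin at about (190,151).

```bash
cat > h.py <<'E'
import cv2,numpy as np
def ray(m,uv):
    K=np.array(m['K']);P=np.array(m['pose']);d=P[:3,:3]@np.linalg.solve(K,[uv[0],uv[1],1.]);return P[:3,3],d/np.linalg.norm(d)
def onz(m,uv,z):
    o,d=ray(m,uv);return o+d*(z-o[2])/d[2]
def tri(rs):
    A=sum(np.eye(3)-np.outer(d,d) for o,d in rs);b=sum((np.eye(3)-np.outer(d,d))@o for o,d in rs)
    p=np.linalg.solve(A,b);return p,[round(1e3*np.linalg.norm(np.cross(p-o,d)),1) for o,d in rs]
E
python3 - <<'E'
from bench import manip
from h import *
M={}
for n in("scene","side"):
    im=cv2.imread(f'pics/{n}0.png');hsv=cv2.cvtColor(im,cv2.COLOR_BGR2HSV);m=manip.camera_model(n);M[n]=m
    y=cv2.inRange(hsv,(22,120,60),(38,255,255));c=max(cv2.findContours(y,0,2)[0],key=cv2.contourArea)
    q=cv2.approxPolyDP(cv2.convexHull(c),6,True)[:,0];print(n,q.tolist())
    for p in q: print(np.round(onz(m,p,.106),3))
    x,yy,w,h=cv2.boundingRect(c)
    cr=im[yy-22:yy+40,x-12:x+w+12];cv2.imwrite(f'pics/{n}c.png',cv2.resize(cr,None,fx=5,fy=5,interpolation=cv2.INTER_CUBIC));print('crop origin',x-12,yy-22,cr.shape)
a=cv2.imread('pics/scenec.png');b=cv2.imread('pics/sidec.png');H=max(a.shape[0],b.shape[0]);
W=max(a.shape[1],b.shape[1]);o=np.zeros((a.shape[0]+b.shape[0],W,3),np.uint8);o[:a.shape[0],:a.shape[1]]=a;o[a.shape[0]:,:b.shape[1]]=b
print(o.shape,a.shape);cv2.imwrite('pics/crops.png',cv2.resize(o,None,fx=.8,fy=.8))
E
```

```text
scene [[391, 167], [404, 224], [306, 225], [301, 167]]
[0.509 0.31  0.106]
[0.678 0.265 0.106]
[0.622 0.044 0.106]
[0.45  0.088 0.106]
crop origin 289 144 (62, 129, 3)
side [[237, 120], [284, 124], [280, 171], [225, 166]]
[0.515 0.3   0.106]
[0.676 0.257 0.106]
[0.619 0.036 0.106]
[0.45  0.081 0.106]
crop origin 213 98 (62, 84, 3)
(620, 645, 3) (310, 645, 3)
```

View pics/crops.png

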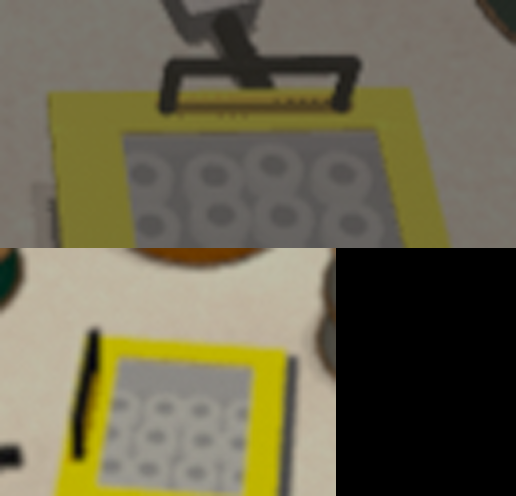

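The crops show the bar in scene running from (331.5,160) to (377.5,159.5), and in side from (232.5,150) at low y to (237,119) at high y. I'll triangulate the ends.

```bash
python3 - <<'E'
from bench import manip
from h import *
a,b=manip.camera_model('scene'),manip.camera_model('side')
P=[tri([ray(a,p),ray(b,q)]) for p,q in(((331.5,160),(232.5,150.2)),((377.5,159.5),(236.9,119.2)))]
print(P);d=P[1][0]-P[0][0];print(np.linalg.norm(d),np.arctan2(-d[0],d[1]),(P[0][0]+P[1][0])/2)
E
```

```text
[(array([0.47456598, 0.15117972, 0.12231408]), [np.float64(14.8), np.float64(14.8)]), (array([0.50874961, 0.26307184, 0.14382897]), [np.float64(3.3), np.float64(3.3)])]
0.11895905519997549 -0.29649979908346463 [0.49165779 0.20712578 0.13307153]
```

Call:
arm_command --deltas '[{"translation": [0, 0, -50], "twist": 0}, {"translation": [-391, -244, -60], "twist": 1.475}, {"translation": [-391, -244, -60], "twist": 1.475}, {"translation": [-391, -244, -60], "twist": 1.475}, {"translation": [-391, -244, -60], "twist": 1.475}, {"translation": [-391, -244, -60], "twist": 1.475}, {"translation": [-391, -244, -60], "twist": 1.475}, {"translation": [-391, -244, -60], "twist": 1.475}, {"translation": [-391, -244, -60], "twist": 1.475}, {"translation": [-391, -244, -60], "twist": 1.475}, {"translation": [-391, -244, -60], "twist": 1.475}, {"translation": [-391, -244, -60], "twist": 1.475}]' --fingers 60

```text
time_s: 1.3
tcp_pos: [0.4919, 0.1941, 0.278]
tool_rot: [0.795, 0.606, -0.001, -0.0]
ft_force: [0.4, 1.3, 1.3]
grip_width: 0.0558
finger_force: 0.0
```

Call:
arm_command --deltas '[{"translation": [0, 0, 0], "twist": 0}, {"translation": [0, 0, 0], "twist": 0}, {"translation": [0, 0, 0], "twist": 0}]'

```text
time_s: 1.6
tcp_pos: [0.4904, 0.1972, 0.2786]
tool_rot: [0.793, 0.61, 0.0, -0.0]
ft_force: [-0.4, 0.2, -0.1]
grip_width: 0.0559
finger_force: 0.0
```

```bash
cat > look.py <<'E'
from bench import manip
from h import *
import sys,json
from scipy.spatial.transform import Rotation as R
s=manip.sense();print(s['time_s'],s['tcp_pos'],np.round(R.from_quat(s['tool_rot']).as_matrix(),3).tolist(),s['grip_width'],s['ft_force'],s['joint_pos'])
n=sys.argv[1];m=manip.camera_model(n);im=manip.read_camera(n);cv2.imwrite(f'pics/{sys.argv[2]}.png',im[:,:,::-1])
json.dump({k:np.array(m[k]).tolist() for k in('K','pose')},open(f'pics/{sys.argv[2]}.json','w'))
E
python3 look.py wrist w1
```

```text
1.6 [0.49040085 0.19719151 0.27863553] [[0.256, 0.967, -0.0], [0.967, -0.256, 0.0], [0.0, -0.0, -1.0]] 0.05593204742690399 [-0.39134249  0.17745789 -0.13668069] [ 2.85195268e-01 -8.11669915e-02  1.59481778e+00  1.44761589e-04
  1.62799030e+00  5.44437286e-01]
```

View pics/w1.png

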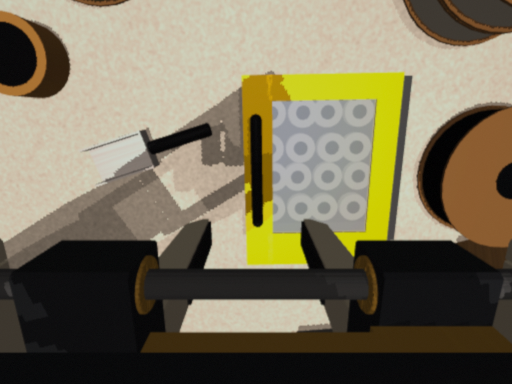

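The wrist view shows the bar from (256,115) to (258,226), nearly vertical in the picture, with the yellow frame around it and the scoop well clear.

```bash
python3 - <<'E'
from bench import manip
from h import *
import json
a=manip.camera_model('scene');w=json.load(open('pics/w1.json'))
im=cv2.imread('pics/w1.png');k=(im.max(2)<45).astype(np.uint8);k[:90]=0;k[236:]=0;k[:,:235]=0;k[:,:]*=1;k[:,272:]=0
n,l,st,c=cv2.connectedComponentsWithStats(k);i=1+st[1:,4].argmax();ys,xs=np.where(l==i);print(st[i],c[i])
f=np.polyfit(ys,xs,1);e=[(np.polyval(f,y),y) for y in(ys.min(),ys.max())];print(e)
for p,q in zip(e,((377.5,159.5),(331.5,160))): print(tri([ray(w,p),ray(a,q)]))
A=[onz(w,p,.145) for p in e];print(A,np.linalg.norm(A[0]-A[1]),'mid',(A[0]+A[1])/2);d=A[0]-A[1];print('yaw',np.arctan2(-d[0],d[1]))
# lid corners by wrist at .106
y=cv2.inRange(cv2.cvtColor(im,cv2.COLOR_BGR2HSV),(15,180,60),(38,255,255));cc=max(cv2.findContours(y,0,2)[0],key=cv2.contourArea)
for p in cv2.approxPolyDP(cv2.convexHull(cc),8,True)[:,0]: print(p,np.round(onz(w,p,.106),3))
E
```

```text
[ 251  115   11  111 1084] [256.17066421 169.23892989]
[(np.float64(255.22781159192587), np.int64(115)), (np.float64(257.13997667022795), np.int64(225))]
(array([0.50812071, 0.26548713, 0.14653288]), [np.float64(0.8), np.float64(0.8)])
(array([0.48112223, 0.15281313, 0.14873168]), [np.float64(0.9), np.float64(0.9)])
[array([0.5085942 , 0.26614997, 0.145     ]), array([0.48009229, 0.15071771, 0.145     ])] 0.11889896866982211 mid [0.49434324 0.20843384 0.145     ]
yaw -0.24207262273815544
[403  73] [0.678 0.268 0.106]
[386 239] [0.631 0.075 0.106]
[354 256] [0.587 0.062 0.106]
[248 263] [0.451 0.087 0.106]
[242  77] [0.505 0.309 0.106]
```

The bar stands at about (0.494, 0.206, 0.147). The lid is at yaw -0.245. All of this fits the sizes given, so I go down and grip.

Call:
arm_command --deltas '[{"translation": [4, 2, 50], "twist": 0}, {"translation": [4, 2, 100], "twist": 0}, {"translation": [4, 2, 130], "twist": 0}, {"translation": [4, 2, 151], "twist": 0}, {"translation": [4, 2, 151], "twist": 0}, {"translation": [4, 2, 151], "twist": 0}, {"translation": [4, 2, 151], "twist": 0}]'

```text
time_s: 2.35
tcp_pos: [0.4952, 0.2001, 0.1298]
tool_rot: [0.793, 0.609, 0.001, 0.001]
ft_force: [1.1, -0.4, -1.1]
grip_width: 0.0558
finger_force: 0.0
```

Call:
arm_command --deltas '[{"translation": [0, 0, 0], "twist": 0}, {"translation": [0, 0, 0], "twist": 0}, {"translation": [0, 0, 0], "twist": 0}, {"translation": [0, 0, 0], "twist": 0}, {"translation": [0, 0, 0], "twist": 0}, {"translation": [0, 0, 0], "twist": 0}, {"translation": [0, 0, 0], "twist": 0}, {"translation": [0, 0, 0], "twist": 0}]' --fingers 0 --newtons 15

```text
time_s: 3.15
tcp_pos: [0.4919, 0.2, 0.1274]
tool_rot: [0.794, 0.609, -0.002, -0.002]
ft_force: [-11.4, 2.4, 8.0]
grip_width: 0.0114
finger_force: 15.0
```

Call:
arm_command --deltas '[{"translation": [0, -3, 0], "twist": 0}, {"translation": [0, 2, -16], "twist": 0}, {"translation": [0, 7, -28], "twist": 0}, {"translation": [0, 13, -39], "twist": 0}, {"translation": [0, 20, -50], "twist": 0}, {"translation": [0, 27, -61], "twist": 0}, {"translation": [0, 36, -70], "twist": 0}, {"translation": [0, 45, -80], "twist": 0}, {"translation": [0, 45, -80], "twist": 0}, {"translation": [0, 45, -80], "twist": 0}]'

```text
time_s: 4.15
tcp_pos: [0.5373, 0.1883, 0.2077]
tool_rot: [0.794, 0.608, 0.0, -0.001]
ft_force: [-0.9, 6.0, 0.4]
grip_width: 0.0115
finger_force: 14.9
```

```bash
python3 look.py side s1
```

```text
4.15 [0.53734513 0.18833099 0.20773374] [[0.26, 0.966, -0.0], [0.966, -0.26, 0.001], [0.001, -0.001, -1.0]] 0.011462673532834066 [-0.89525503  5.99346004  0.38968097] [2.46278649e-01 5.31529339e-02 1.59007712e+00 1.18322006e-03
 1.49850689e+00 5.08968623e-01]
```

View pics/s1.png

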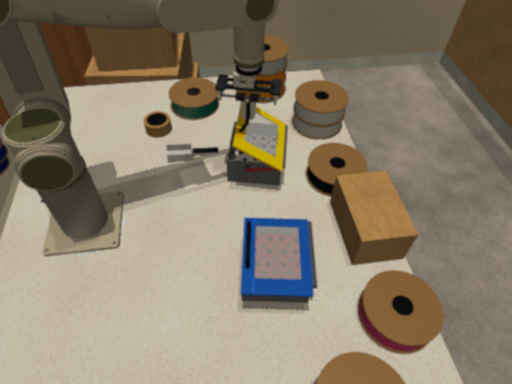

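The side view shows the yellow lid lifted about 0.55 rad in the grip, with the red stay just appearing. I continue the arc.

Call:
arm_command --deltas '[{"translation": [2, 13, -11], "twist": 0}, {"translation": [2, 27, -21], "twist": 0}, {"translation": [2, 42, -29], "twist": 0}, {"translation": [2, 58, -36], "twist": 0}, {"translation": [3, 74, -41], "twist": 0}, {"translation": [3, 91, -44], "twist": 0}, {"translation": [3, 108, -46], "twist": 0}, {"translation": [3, 121, -46], "twist": 0}, {"translation": [3, 121, -46], "twist": 0}, {"translation": [3, 121, -46], "twist": 0}, {"translation": [3, 121, -46], "twist": 0}]'

```text
time_s: 5.3
tcp_pos: [0.6546, 0.1593, 0.2537]
tool_rot: [0.794, 0.608, -0.0, 0.0]
ft_force: [0.4, 1.5, 2.4]
grip_width: 0.0111
finger_force: 15.0
```

```bash
python3 look.py side s2; python3 -c "
import cv2;i=cv2.imread('pics/s2.png')[60:210,190:320];cv2.imwrite('pics/s2c.png',cv2.resize(i,None,fx=4,fy=4,interpolation=2))"
```

```text
5.3 [0.65464981 0.15927457 0.2536903 ] [[0.26, 0.966, -0.0], [0.966, -0.26, -0.0], [-0.0, -0.0, -1.0]] 0.011148836415666944 [0.36420015 1.53135588 2.43814676] [ 1.62693836e-01  3.20554676e-01  1.20633599e+00 -1.77621367e-04
  1.61488101e+00  4.25430158e-01]
```

View pics/s2c.png

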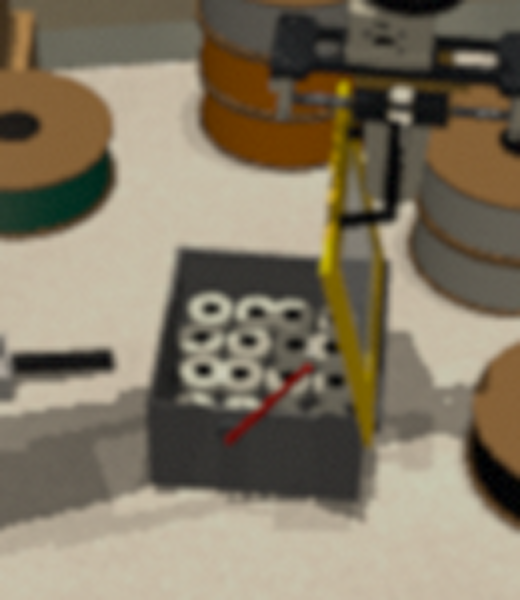

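The crop shows the lid nearly upright and past the stay's free end (tip about (308,368) in the crop), with the red stay sprung up. I lower the lid gently onto it.

Call:
arm_command --deltas '[{"translation": [0, -6, 0], "twist": 0}, {"translation": [0, -12, 0], "twist": 0}, {"translation": [0, -18, 1], "twist": 0}, {"translation": [-1, -24, 1], "twist": 0}, {"translation": [-1, -30, 2], "twist": 0}, {"translation": [-1, -36, 3], "twist": 0}, {"translation": [-1, -42, 4], "twist": 0}, {"translation": [-1, -47, 5], "twist": 0}, {"translation": [-1, -52, 7], "twist": 0}, {"translation": [-1, -56, 8], "twist": 0}, {"translation": [-1, -58, 9], "twist": 0}, {"translation": [-1, -58, 9], "twist": 0}]'

```text
time_s: 6.55
tcp_pos: [0.5986, 0.1731, 0.2449]
tool_rot: [0.794, 0.608, -0.0, 0.0]
ft_force: [-0.5, 0.2, 2.3]
grip_width: 0.0112
finger_force: 15.0
```

```bash
python3 look.py side s3; python3 -c "
import cv2;i=cv2.imread('pics/s3.png')[60:210,190:320];cv2.imwrite('pics/s3c.png',cv2.resize(i,None,fx=4,fy=4,interpolation=2))"
```

```text
6.55 [0.59860829 0.17306924 0.24486524] [[0.26, 0.966, -0.0], [0.966, -0.26, -0.0], [-0.0, 0.0, -1.0]] 0.011201883194657246 [-0.54781781  0.18828458  2.28394645] [ 1.99370799e-01  1.83514495e-01  1.38200689e+00 -3.04585933e-04
  1.57619148e+00  4.62421956e-01]
```

View pics/s3c.png

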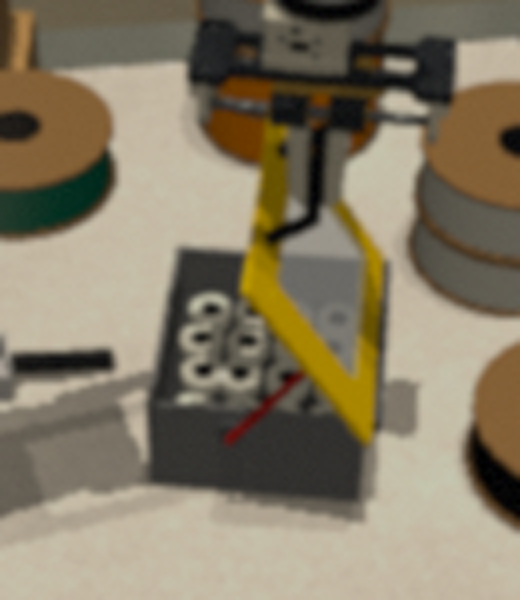

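The crop shows the lid nearly resting on the stay's tip, about (300,378) in the crop. I inch down to feel for contact.

Call:
arm_command --deltas '[{"translation": [0, -1, 0], "twist": 0}, {"translation": [0, -2, 1], "twist": 0}, {"translation": [0, -3, 1], "twist": 0}, {"translation": [0, -3, 1], "twist": 0}, {"translation": [0, -3, 1], "twist": 0}]'

```text
time_s: 7.1
tcp_pos: [0.5967, 0.1736, 0.2442]
tool_rot: [0.794, 0.608, 0.001, 0.001]
ft_force: [3.7, -2.0, 3.9]
grip_width: 0.0112
finger_force: 15.0
```

Contact is felt (force up by about 4 N and motion held back). I release with a small opening.

Call:
arm_command --deltas '[{"translation": [0, 0, 0], "twist": 0}, {"translation": [0, 0, 0], "twist": 0}, {"translation": [0, 0, 0], "twist": 0}, {"translation": [0, 0, 0], "twist": 0}]' --fingers 25

```text
time_s: 7.5
tcp_pos: [0.5954, 0.1742, 0.2429]
tool_rot: [0.794, 0.608, -0.001, -0.0]
ft_force: [-0.6, -0.6, -0.4]
grip_width: 0.0232
finger_force: 0.0
```

Call:
arm_command --deltas '[{"translation": [0, 0, -5], "twist": 0}, {"translation": [0, 0, -12], "twist": 0}, {"translation": [0, 0, -25], "twist": 0}, {"translation": [0, 0, -50], "twist": 0}, {"translation": [0, 0, -90], "twist": 0}, {"translation": [0, 0, -120], "twist": 0}, {"translation": [0, 0, -120], "twist": 0}, {"translation": [0, 0, -120], "twist": 0}]'

```text
time_s: 8.3
tcp_pos: [0.5966, 0.1741, 0.3658]
tool_rot: [0.794, 0.608, 0.002, 0.001]
ft_force: [-0.2, -1.0, -0.4]
grip_width: 0.0233
finger_force: 0.0
```

```bash
python3 look.py side s4; python3 -c "
import cv2;i=cv2.imread('pics/s4.png')[60:210,190:320];cv2.imwrite('pics/s4c.png',cv2.resize(i,None,fx=4,fy=4,interpolation=2))"
```

```text
8.3 [0.59656363 0.17414119 0.36583874] [[0.26, 0.966, 0.003], [0.966, -0.26, 0.001], [0.002, 0.003, -1.0]] 0.023303321386342318 [-0.15609313 -1.04318224 -0.43741617] [2.01529874e-01 1.76071770e-01 1.17265212e+00 9.75706975e-06
 1.78937930e+00 4.64539086e-01]
```

View pics/s4c.png

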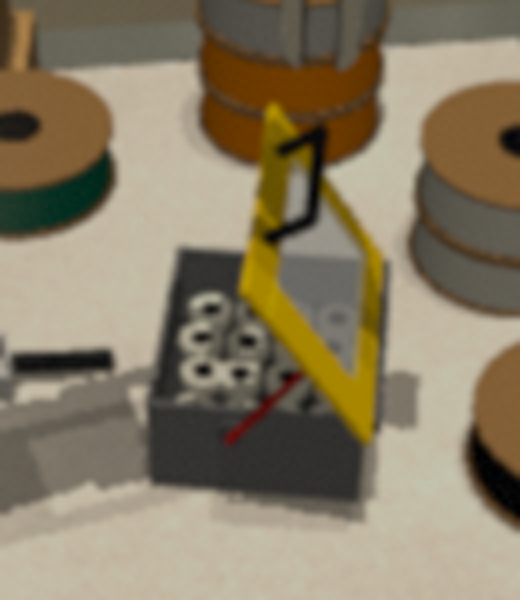

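The lid rests on its red stay, with the gripper well clear above it and the scoop untouched.

```bash
python3 -c "
from bench import manip
print(manip.job_done())"
```

```text
the job is handed in; nothing more can be done
None
```

The job is handed in: the last picture shows the yellow lid propped on its red stay at about 0.98 rad by my estimate, with the gripper clear; I did not touch the blue lid or the scoop, and the hand-in gave no verdict.

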